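# Show the bottle to the stall's product camera

## Robot

A 7-joint arm with a two-finger parallel gripper is mounted at the origin on the work surface. World frame = base frame: x ahead of the robot, y to its left, z up, the work surface at z = 0. Lengths are in m, angles in rad, forces in N, time in s.
With the tool pointing down it reaches from about 0.4 to 0.875 m from the base axis. Payload 19.3 kg.
Tool frame: the origin (TCP) lies midway between the tips of the shut fingers; the grasp point (between the pads) lies 19 mm behind it (bot.pinch_z is the distance from the TCP to the grasp point, in m); z points along the fingers, y is the line along which they close (so a half turn about z gives the same grasp; the last joint's range is limited). The gripper opens to 85 mm and grips with 20 to 120 N. Pads are 22 mm wide; open, the fingers measure 114 mm over their backs; the gripper's body (76 mm by 85 mm) begins 54 mm behind the grasp point. The pads swing forward as they close: fully open they stand 13 mm farther back than shut.
Start: joints at [-1.179, 0.521, -0.036, 1.599, 0.021, 1.021, -0.113], TCP at [0.278, 0.56, 0.231] pointing down, gripper open.
Joint ranges: [-2.91, 2.91], [-0.3, 2.13], [-1.5, 1.42], [0.17, 2.43], [-1.26, 4.41], [0.16, 1.93], [-2.52, 2.52]. Speed limits (rad/s): [1.89, 1.89, 2.39, 2.39, 3.01, 3.01, 3.01].

## Interface

Orientations are given as [roll, pitch, yaw] about the fixed x, y, z axes, in that order (R = Rz(yaw) Ry(pitch) Rx(roll)).
In Python, from workcell import observe, viewer, bot gives the robot as it stands. The module is installed in compiled form; this text tells all that it offers.
- The arm moves only by the tool play_rows, never from a script. Its argument "motion" is a list of rows, each a list of 7 numbers: the shift along the tool's x, y, z in cm, then the turn, a rotation vector about the tool's x, y, z in rad, then the opening, from -1 (shut) to 1 (fully open), so that 0 is half open. A call has exactly 5 rows; each row is the pose to reach, as a shift and turn from the pose commanded when the call began, along the tool's axes at that moment; what a row does not reach only later rows make up. A row lasts 1/10 s, in which the tool goes at most 50 mm and 8.59 degrees, less where a joint would pass 70% of its speed; a pose out of reach is approached as far as the arm can. A call with a gripper value outside its range is refused whole. The fingers move at their own pace and stop on an object; "squeeze" is the grip in N (left out, the last holds). Time passes only in rows, so rows that repeat a pose let the fingers close, or fill a call up. It gives the time, the measured TCP pose, the force, the opening and the grip force at its end, in the units of the state.
- observe(): the state, without advancing time (a new reading comes with each control period).
- viewer.grab_frame(name): name is "scene" or "top" or "wrist"; returns (picture, depth): 480x640x3 uint8, red, green, blue; 480x640 float32, m along the optical axis (not along the pixel's ray), 0 where there is no reading.
- viewer.camera_info(name): a dict with "fx", "fy", "cx", "cy" (pixels), "k1" (the pictures are not rectified: a ray, as slopes to the right and down, at radius r is drawn at 1 + k1 r^2 times it, then the intrinsics apply), "R" (3x3) and "t" (3): a world point X has camera coordinates R X + t. Camera axes: x right, y down, z forward; pixel columns grow to the right and rows downward; lengths in m; the calibration is good to about 2 mm. A picture is of the moment at which its call begins: read the wrist's pose just before it. camera_info takes no time and is no camera call; for the wrist camera it gives the pose at the moment of the call.
- bot.job_done(): hands the job in; it is judged then, once.
The state is a dict: "clock": time; "qpos": joint angles; "qd": joint speeds; "joint_efforts": joint torques, N m; "position": TCP position; "tool_rot": TCP orientation; "force": force on the tool from outside, world axes, zero at the start; "moment": the same for the moment, N m; "grip_width": finger opening in m; "finger_force": force on a finger pad.
Only numpy, scipy, OpenCV 4.12 (cv2) and the standard library are available. Lean on these libraries where they do the work, as an engineer would, in place of code of your own. Each camera call takes 0.05 s, during which the arm holds its last target. There are 200 camera calls.

## Task

Get the product camera on the stall ready: stand the amber bottle with the black cap upright in the middle of the cork pad on the sliding stage, have the stage pushed fully home against its orange stop in front of the camera, and turn the focus knob clockwise until its white pointer is on the green mark. Don't tip the bottle over, and leave the other goods on the table where they are.

Things in the scene. Friction and masses are not known exactly. Their poses are not given: they have to be found in the camera images.
- bottle_center (a point): the loose amber glass bottle with a black cap and a white label, standing upright on the table between the robot and the sliding stage: 130 mm tall, body 54 mm in diameter up to 91 mm, shoulder to 104 mm, then a cap 29 mm in diameter; 0.13 to 0.25 kg. This point is on its axis half-way up, 65 mm above its underside; z is its axis, up
- stage_pad (a point): centre of the top face of the round cork pad (72 mm in diameter, top face 38 mm above the table) on the sliding stage, an aluminium plate on two rails in front of a black camera. y is the sliding direction, towards the camera; z is up. The stage is 100 mm wide and reaches from 45 mm ahead of the pad centre (y) to 120 mm behind it
- stage_handle (a point): grip point on the stage's upright red handle, which is 16 mm thick along this frame's x, 30 mm along y (the sliding direction, towards the camera) and stands from 34 to 110 mm above the table; the point is on its middle axis 85 mm above the table, 95 mm behind the pad centre. It moves with the stage
- stage (a joint): travel of the stage in m: 0 = furthest from the camera, 0.110 = fully home against the orange stop block. Resists with about 2 N friction and 8 N per m/s, and stays where it is left
- knob_grip (a point): point on the turning axis of the focus knob, 97 mm above the table: half-way up the knob's black grip bar. The bar is 70 mm long (along this frame's x), 18 mm wide (y) and stands from 73 to 117 mm above the table, on a round blue skirt 80 mm in diameter (61 to 73 mm), in the middle of a black ring (132 mm in diameter, top at 61 mm) on a grey box 160 x 160 x 55 mm. +x points to the white pointer; z is the axis, up
- knob_pointer (a point): tip of the knob's white pointer, 45 mm from the knob's axis, 73 mm above the table; the pointer is the white stripe along one half of the bar's top, down its end and onto the skirt
- focus_mark (a point): inner end of the bright green index mark (20 x 10 mm) on the black ring around the knob, 45 mm from the knob's axis, 61 mm above the table. The ring does not turn. The pointer is set when its tip is over this point; x points radially outwards
- focus_knob (a joint): knob angle in rad, growing clockwise seen from above, end stops at 0 and 5.2. It starts near 0, so the mark, about 2.8 to 4.3 rad away clockwise, can be reached clockwise only: more than one comfortable wrist turn, so the knob has to be let go and taken again. Friction 0.06 N m; it stays where it is left
- candle_a: bystander: amber candle jar with white wax, 72 mm in diameter, 62 mm tall (its wooden stick reaches 80 mm), 0.28 kg, beyond the stage; origin under its centre
- candle_b: bystander: the same kind of candle jar, beyond the focus box; origin under its centre
- candle_c: bystander: the same kind of candle jar, near the robot on its left; origin under its centre
- pump: bystander: white plastic bottle, 44 mm in diameter, 130 mm tall, to the right of the focus box; origin under its centre
- tin: bystander: flat aluminium tin with a green lid, 68 mm in diameter, 30 mm tall, near the robot; origin under its centre
- brush: bystander: wooden brush, bristles down, 110 x 50 x 40 mm, beyond the camera; origin under its centre
There are look-alikes about, which are no part of the job. Of the things shaped like the part that bears knob_grip, the grey one is meant.

How it is judged:
By the outcome, as a careful person would: the job done as asked, in the order asked, and still so for the second after the job is handed in, with the robot touching nothing.
It also fails if it takes over 72 s, if anything falls off the work surface, if the arm or the gripper's body presses on something with over 40 N, if the wrist force passes 120 N, or if a joint passes its speed limit or range.

## Working session

There is one attempt and no reset: what is moved stays moved. The work goes in short steps, Python scripts to look and compute and a tool call to move; the robot and the scene stay as the last step left them, time stands still between calls to the robot, and variables do not carry over. Pictures are saved under pics/ and viewed, at most 10 in all, crops included, and the job is handed in when it is done.

Besides the shell and the picture viewer there is one more tool, called as name([rows], argument=value, ...), one row to a line, values as JSON. play_rows: Moves the arm, as the interface text tells. Its arguments: {"type":"object","properties":{"motion":{"type":"array"},"squeeze":{"type":"number"}},"required":["motion"]}

```bash
mkdir -p pics; cat > h.py <<'E'
import numpy as np, cv2
from workcell import observe, viewer, bot
from scipy.spatial.transform import Rotation as Ro
def grab(n,f):
    c=viewer.camera_info(n); p,d=viewer.grab_frame(n)
    cv2.imwrite(f'pics/{f}.png',p[:,:,::-1]); np.savez(f'pics/{f}.npz',p=p,d=d,**{k:np.array(v) for k,v in c.items()})
    return p,d,c
def ray(c,u,v):
    K=np.array([[c['fx'],0,c['cx']],[0,c['fy'],c['cy']],[0,0,1]],float)
    q=cv2.undistortPoints(np.array([[[u,v]]],float),K,np.array([c['k1'],0,0,0,0],float))[0,0]
    return np.array([q[0],q[1],1.])
def at_z(c,u,v,z):
    R=np.array(c['R']);t=np.array(c['t']); o=-R.T@t; r=R.T@ray(c,u,v)
    return o+r*(z-o[2])/r[2]
def at_d(c,d,u,v):
    R=np.array(c['R']);t=np.array(c['t'])
    z=np.median([x for x in d[v-1:v+2,u-1:u+2].ravel() if x>0] or [0]); return R.T@(ray(c,u,v)*z-t)
def load(f): return dict(np.load(f'pics/{f}.npz'))
E
python3 - <<'E'
from h import *
np.set_printoptions(precision=3,suppress=True)
s=observe();print(s)
for n in('scene','top'):
    c=grab(n,n+'0')[2];print(n,c)
E
```

```text
{'clock': 0.0, 'qpos': array([-1.179,  0.522, -0.036,  1.6  ,  0.021,  1.021, -0.113]), 'qd': array([ 0.001, -0.   ,  0.001, -0.001,  0.001, -0.001,  0.   ]), 'joint_efforts': array([  0.001, -92.71 ,   1.98 , -36.994,   0.018,   0.008,  -0.   ]), 'position': array([0.278, 0.559, 0.231]), 'tool_rot': array([-3.14,  0.  ,  2.68]), 'force': array([-0.331, -0.506, -0.126]), 'moment': array([-0.063,  0.006, -0.005]), 'finger_force': 0.0, 'grip_width': 0.08560172321757037}
scene {'fx': 482.64756765788957, 'fy': 482.64756765788957, 'cx': 323.41296909619257, 'cy': 232.38046520058708, 'k1': -0.08379217005940565, 'R': array([[-0.57 ,  0.822,  0.   ],
       [ 0.436,  0.303, -0.847],
       [-0.696, -0.483, -0.531]]), 't': array([ 0.372, -0.131,  1.535])}
top {'fx': 513.0599143544741, 'fy': 513.0599143544741, 'cx': 322.2993856955518, 'cy': 234.336780861157, 'k1': -0.053316947557494554, 'R': array([[ 0.001, -1.   ,  0.016],
       [-0.984, -0.004, -0.178],
       [ 0.178, -0.015, -0.984]]), 't': array([-0.09 ,  0.52 ,  1.266])}
```

View pics/scene0.png

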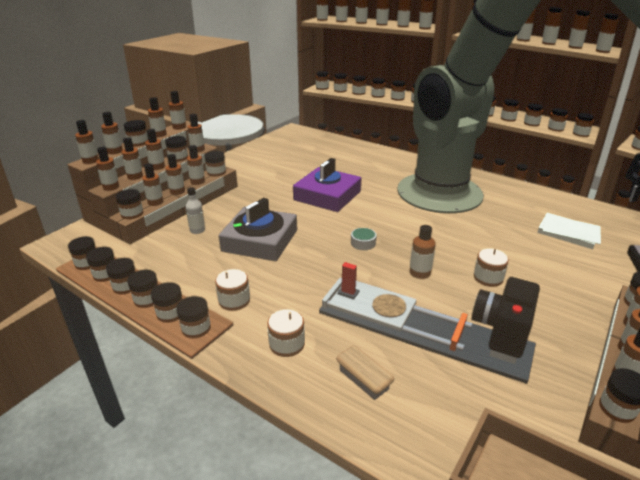

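View pics/top0.png

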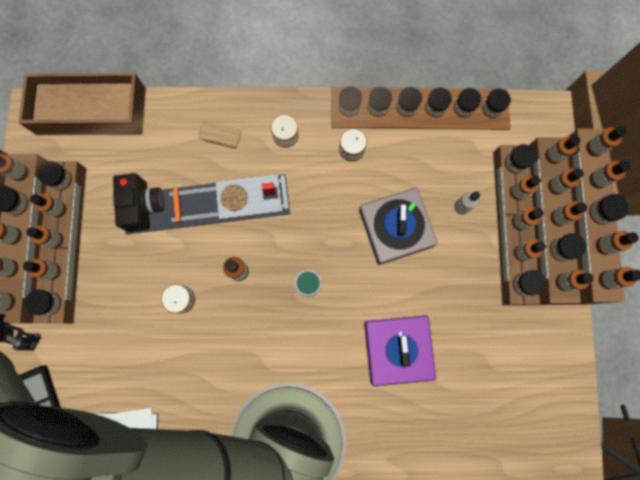

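The top view shows the bottle cap at about (234,265), the pad at (234,198), the red handle at (269,187), the orange stop at (177,205), the grey box's knob at (401,222) and its green mark at (411,206). Next I enlarge the stage and knob areas.

```bash
python3 - <<'E'
from h import *
p=cv2.imread('pics/top0.png')
a=cv2.resize(p[165:290,110:300],None,fx=4,fy=4,interpolation=cv2.INTER_CUBIC)[:300]
a=cv2.resize(p[170:285,160:300],(490,402),interpolation=cv2.INTER_CUBIC)  # 3.5x
b=cv2.resize(p[182:267,355:441],(300,297),interpolation=cv2.INTER_CUBIC)  # ~3.49
o=np.zeros((402,800,3),np.uint8);o[:,:490]=a;o[:297,500:]=b
cv2.imwrite('pics/crop1.png',o)
E
```

```text
(no output)
```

View pics/crop1.png

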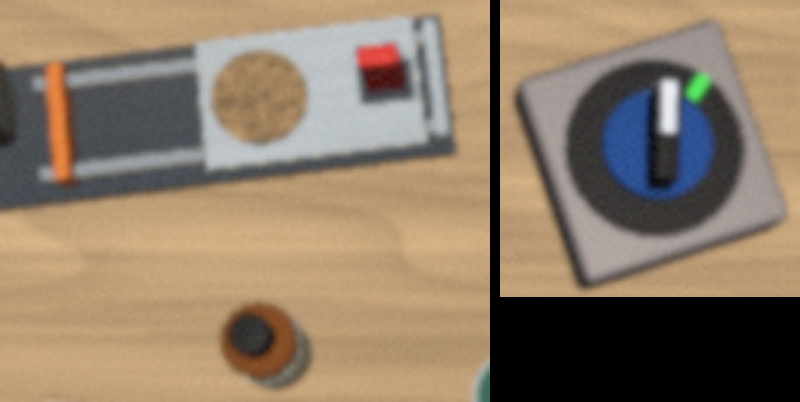

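```bash
python3 - <<'E'
from h import *
np.set_printoptions(precision=4,suppress=True)
c=load('top0');d=c['d']
def K(X,Y): return 355+(X-500)/3.488,182+Y/3.494
def S(X,Y): return 160+X/3.5,170+Y/3.496
def pr(n,uv,z): print(n,np.round(uv,1),at_z(c,*uv,z),'depth',at_d(c,d,int(round(uv[0])),int(round(uv[1]))))
pr('ringL',K(568,145),.061);pr('ringR',K(743,148),.061);pr('ringT',K(655,60),.061);pr('ringB',K(655,236),.061)
pr('skirtL',K(602,145),.073);pr('skirtR',K(714,145),.073);pr('skB',K(658,201),.073)
pr('greenin',K(692,96),.061);pr('greenout',K(704,77),.061);pr('greenc',K(698,88),.061)
pr('barWhiteEnd',K(669,82),.117);pr('barmid',K(668,135),.117);pr('barblackend',K(663,180),.117)
pr('padL',S(213,97),.038);pr('padR',S(307,97),.038);pr('padT',S(260,50),.038);pr('padB',S(260,144),.038)
pr('handletop',S(379,56),.110)
pr('cap',S(250,334),.130)
pr('stageFL',S(205,170),.034);pr('stageFR',S(196,45),.034);pr('stageBL',S(427,143),.034);pr('stageBR',S(413,18),.034)
pr('box',K(518,90),.055);pr('box',K(717,22),.055);pr('box',K(785,213),.055);pr('box',K(585,282),.055)
pr('orange',S(56,64),.06);pr('orange2',S(66,180),.06)
p=cv2.imread('pics/scene0.png');o=cv2.resize(p[185:265,210:310],(800,600)[:2] if 0 else (700,560),interpolation=cv2.INTER_CUBIC);cv2.imwrite('pics/crop2.png',o)
E
```

```text
ringL [374.5 223.5] [ 0.5469 -0.221   0.061 ] depth [ 0.5485 -0.2199  0.0595]
ringR [424.7 224.4] [ 0.5453 -0.3496  0.061 ] depth [ 0.5471 -0.3514  0.0567]
ringT [399.4 199.2] [ 0.6111 -0.2865  0.061 ] depth [ 0.6122 -0.2858  0.0584]
ringB [399.4 249.5] [ 0.48   -0.2831  0.061 ] depth [ 0.4792 -0.2824  0.0587]
skirtL [384.2 223.5] [ 0.5446 -0.2442  0.073 ] depth [ 0.547  -0.2444  0.0673]
skirtR [416.4 223.5] [ 0.545  -0.3259  0.073 ] depth [ 0.548  -0.3267  0.0645]
skB [400.3 239.5] [ 0.5037 -0.2839  0.073 ] depth [ 0.5044 -0.2851  0.0615]
greenin [410.  209.5] [ 0.5841 -0.3132  0.061 ] depth [ 0.585  -0.3128  0.0626]
greenout [413.5 204. ] [ 0.5985 -0.3225  0.061 ] depth [ 0.598  -0.3208  0.0634]
greenc [411.8 207.2] [ 0.5901 -0.3178  0.061 ] depth [ 0.5901 -0.318   0.0632]
barWhiteEnd [403.5 205.5] [ 0.5811 -0.2865  0.117 ] depth [ 0.5823 -0.2855  0.1166]
barmid [403.2 220.6] [ 0.543  -0.2847  0.117 ] depth [ 0.5423 -0.2845  0.1159]
barblackend [401.7 233.5] [ 0.511  -0.2803  0.117 ] depth [ 0.5119 -0.283   0.1055]
padL [220.9 197.7] [0.6184 0.1767 0.038 ] depth [0.6179 0.1764 0.03
[... 409 characters left out ...]
epth [0.5671 0.1843 0.0122]
stageFR [216.  182.9] [0.6597 0.1918 0.034 ] depth [0.6591 0.1916 0.0351]
stageBL [282.  210.9] [0.5848 0.0168 0.034 ] depth [0.5895 0.0182 0.0124]
stageBR [278.  175.1] [0.6816 0.0289 0.034 ] depth [0.6876 0.0303 0.0155]
box [360.2 207.8] [ 0.5893 -0.1854  0.055 ] depth [ 0.5902 -0.1856  0.0482]
box [417.2 188.3] [ 0.6421 -0.3348  0.055 ] depth [ 0.6443 -0.3353  0.0499]
box [436.7 243. ] [ 0.4982 -0.3803  0.055 ] depth [ 0.5064 -0.3934  0.0043]
box [379.4 262.7] [ 0.4471 -0.2324  0.055 ] depth [ 0.4491 -0.2342  0.033 ]
orange [176.  188.3] [0.6375 0.2894 0.06  ] depth [0.6451 0.2963 0.0354]
orange2 [178.9 221.5] [0.5502 0.2774 0.06  ] depth [0.5572 0.2845 0.0325]
```

View pics/crop2.png

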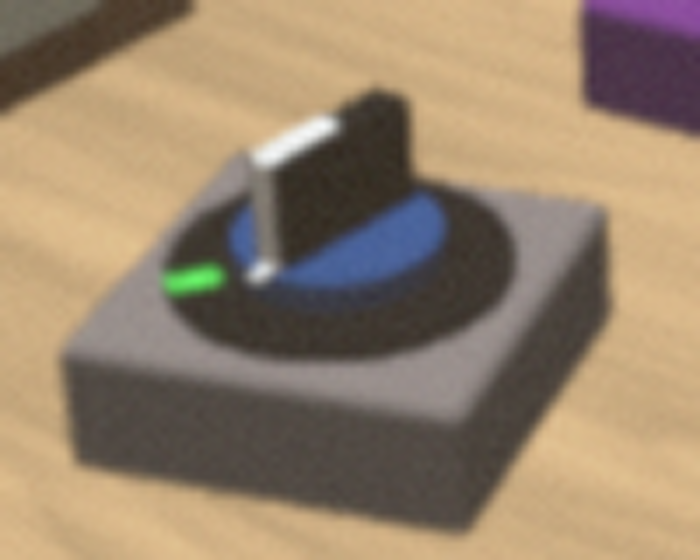

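The scene crop has the pointer tip at (262,272) and the mark at (195,280). By both cameras the mark is only about 0.56 rad clockwise of the pointer, not the 2.8–4.3 rad in the text. I'll follow the images and check again when I get there. First move: go above the bottle.

play_rows([
  [-5,-5,0,0,0,0.15,1],
  [-9,-9,0,0,0,0.3,1],
  [-13,-13,0,0,0,0.45,1],
  [-17,-16.5,0,0,0,0.6,1],
  [-21,-20,0,0,0,0.75,1],
])

```text
clock: 0.6
position: [0.3627, 0.3221, 0.2312]
tool_rot: [-3.141, -0.0, 1.924]
force: [1.9, 1.5, 0.1]
grip_width: 0.0858
finger_force: 0.0
```

```bash
cat >> h.py <<'E'
def delta(pos,yaw):
    s=observe(); R=Ro.from_euler('xyz',s['tool_rot'])
    T=Ro.from_euler('xyz',[np.pi,0,yaw])
    print('t',round(s['clock'],2),'pos',np.round(s['position'],4),'rot',np.round(s['tool_rot'],3),'F',np.round(s['force'],1),'w',round(s['grip_width'],4))
    print('cm',np.round(R.inv().apply(np.array(pos)-s['position'])*100,2),'rv',np.round((R.inv()*T).as_rotvec(),3),'q',np.round(s['qpos'],2))
E
python3 -c "
from h import *
delta([.4295,.1287,.20],1.70)"
```

```text
t 0.6 pos [0.3627 0.3221 0.2312] rot [-3.141 -0.     1.924] F [1.9 1.5 0.1] w 0.0858
cm [-20.46  -0.41   3.12] rv [-0.    -0.     0.224] q [-0.99  0.3   0.18  1.97 -0.07  0.88 -0.42]
```

play_rows([
  [-4,-0.1,0.6,0,0,0.1,1],
  [-8,-0.2,1.2,0,0,0.2,1],
  [-12,-0.3,1.8,0,0,0.22,1],
  [-15,-0.4,2.4,0,0,0.22,1],
  [-17,-0.4,3.0,0,0,0.22,1],
])

```text
clock: 1.1
position: [0.4188, 0.1614, 0.2011]
tool_rot: [-3.141, 0.0, 1.708]
force: [-0.4, 1.3, 0.5]
grip_width: 0.0855
finger_force: 0.0
```

play_rows([
  [0,0,0,0,0,0,1],
  [0,0,0,0,0,0,1],
  [0,0,0,0,0,0,1],
  [0,0,0,0,0,0,1],
  [0,0,0,0,0,0,1],
])

```text
clock: 1.6
position: [0.4183, 0.1642, 0.2014]
tool_rot: [3.142, -0.0, 1.711]
force: [-0.5, -0.2, -0.1]
grip_width: 0.0855
finger_force: 0.0
```

```bash
python3 -c "
from h import *
delta([.4295,.1287,.18],1.70)
grab('wrist','w1')"
```

```text
t 1.6 pos [0.4183 0.1642 0.2014] rot [ 3.142 -0.     1.711] F [-0.5 -0.2 -0.1] w 0.0855
cm [-3.67  0.61  2.14] rv [ 0.    -0.     0.011] q [-0.74  0.3   0.29  2.09 -0.12  0.77 -0.24]
```

View pics/w1.png

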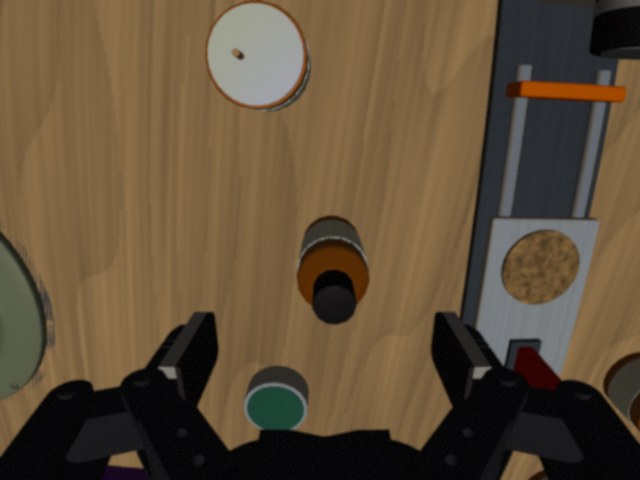

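The wrist view shows the cap top at about (334,303) and the pad centre at (541,267). I'll cross-check both against the top view.

```bash
python3 -c "
from h import *
np.set_printoptions(precision=4,suppress=True)
c=load('w1')
print(at_z(c,334,304,.13),at_d(c,c['d'],334,304),at_z(c,541,267,.038),at_d(c,c['d'],541,267))
print([at_z(c,u,v,.038)[:2] for u,v in((502,267),(580,267),(541,230),(541,304))])"
```

```text
[0.4291 0.1328 0.13  ] [0.4292 0.1323 0.1289] [0.6168 0.1463 0.038 ] [0.6181 0.1457 0.0362]
[array([0.5808, 0.1414]), array([0.6541, 0.1512]), array([0.6056, 0.1795]), array([0.6292, 0.1106])]
```

play_rows([
  [-1.8,0.3,1,0,0,0.01,1],
  [-3.7,0.6,2,0,0,0.01,1],
  [-3.7,0.6,2.1,0,0,0.01,1],
  [-3.7,0.6,2.1,0,0,0.01,1],
  [-3.7,0.6,2.1,0,0,0.01,1],
])

```text
clock: 2.15
position: [0.4295, 0.1285, 0.1806]
tool_rot: [3.141, -0.0, 1.701]
force: [0.1, -0.1, -0.0]
grip_width: 0.0854
finger_force: 0.0
```

```bash
python3 -c "
from h import *
delta([.4295,.1287,.104],1.70)"
```

```text
t 2.15 pos [0.4295 0.1285 0.1806] rot [ 3.141 -0.     1.701] F [ 0.1 -0.1 -0. ] w 0.0854
cm [ 0.02 -0.    7.66] rv [ 0.    -0.     0.001] q [-0.66  0.33  0.29  2.11 -0.14  0.72 -0.15]
```

play_rows([
  [0.2,0,2,0,0,0,1],
  [0.2,0,4,0,0,0,1],
  [0.2,0,6,0,0,0,1],
  [0.2,0,7.4,0,0,0,1],
  [0.2,0,7.6,0,0,0,1],
], squeeze=40)

```text
clock: 2.65
position: [0.4287, 0.1302, 0.1034]
tool_rot: [-3.14, 0.0, 1.701]
force: [-0.3, 0.3, 0.1]
grip_width: 0.0855
finger_force: 0.0
```

play_rows([
  [0,0,0,0,0,0,0.2],
  [0,0,0,0,0,0,-0.2],
  [0,0,0,0,0,0,-0.6],
  [0,0,0,0,0,0,-0.6],
  [0,0,0,0,0,0,-0.6],
])

```text
clock: 3.15
position: [0.4296, 0.13, 0.105]
tool_rot: [3.141, -0.001, 1.7]
force: [-2.1, -0.2, 11.0]
grip_width: 0.0282
finger_force: 38.5
```

```bash
python3 -c "
from h import *
delta([.4295,.1307,.104],1.70);print(observe()['finger_force'])"
```

```text
t 3.15 pos [0.4296 0.13   0.105 ] rot [ 3.141e+00 -1.000e-03  1.700e+00] F [-2.1 -0.2 11. ] w 0.0282
cm [0.07 0.   0.1 ] rv [ 0.001 -0.001 -0.   ] q [-0.61  0.47  0.23  2.17 -0.21  0.52 -0.09]
38.53110373020172
```

play_rows([
  [0,0,-1,0,0,0,-0.7],
  [0,0,-2.5,0,0,0,-0.7],
  [0,0,-4,0,0,0,-0.7],
  [0,0,-5.5,0,0,0,-0.7],
  [0,0,-6.5,0,0,0,-0.7],
])

```text
clock: 3.65
position: [0.4295, 0.1298, 0.1708]
tool_rot: [3.141, -0.0, 1.7]
force: [-0.2, 1.4, -1.7]
grip_width: 0.0278
finger_force: 39.7
```

play_rows([
  [-0.1,1,-0.5,0,0,0,-0.7],
  [-0.2,3,-0.5,0,0,0,-0.7],
  [-0.3,5,-0.5,0,0,0,-0.7],
  [-0.4,7,-0.5,0,0,0,-0.7],
  [-0.5,9,-0.5,0,0,0,-0.7],
])

```text
clock: 4.15
position: [0.5204, 0.1363, 0.1741]
tool_rot: [-3.141, 0.0, 1.7]
force: [0.1, 0.6, -3.0]
grip_width: 0.0276
finger_force: 39.9
```

play_rows([
  [-0.1,2,0,0,0,0,-0.7],
  [-0.3,4,0,0,0,0,-0.7],
  [-0.4,6,0,0,0,0,-0.7],
  [-0.6,8,0,0,0,0,-0.7],
  [-0.6,9,0,0,0,0,-0.7],
])

```text
clock: 4.65
position: [0.6107, 0.1416, 0.1737]
tool_rot: [-3.141, 0.001, 1.699]
force: [-0.6, 0.6, -2.0]
grip_width: 0.0279
finger_force: 39.9
```

```bash
python3 -c "
from h import *
np.set_printoptions(precision=4,suppress=True)
delta([.6186,.1432,.144],1.70);print(observe()['finger_force'])
grab('wrist','w2');grab('scene','s2')
a=cv2.imread('pics/w2.png');b=cv2.imread('pics/s2.png')[170:410,300:560]
o=np.zeros((480,800,3),np.uint8);o[:,:400]=a[:,200:600];o[:369,400:]=cv2.resize(b,(400,369));cv2.imwrite('pics/c2.png',o)"
```

```text
t 4.65 pos [0.6107 0.1416 0.1737] rot [-3.141  0.001  1.699] F [-0.6  0.6 -2. ] w 0.0279
cm [0.06 0.8  2.97] rv [-0.     0.001 -0.001] q [-0.51  0.61  0.28  1.66 -0.2   0.9  -0.02]
39.89532172679901
```

View pics/c2.png

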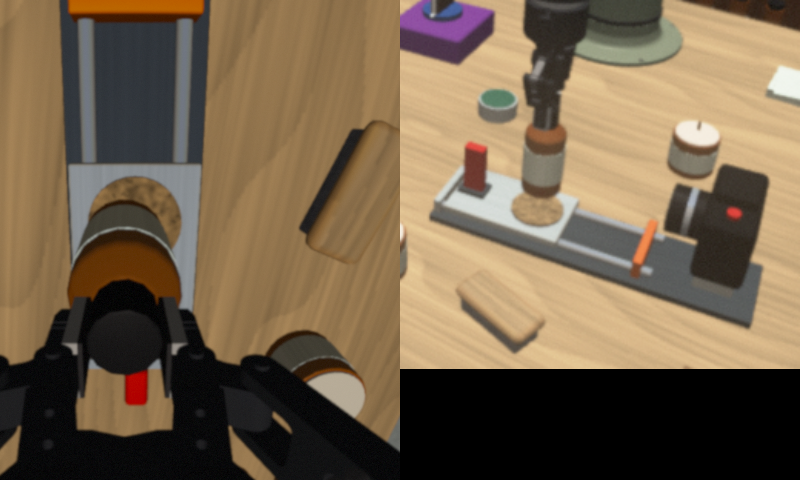

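The bottle hangs upright above the pad, with its axis at column ~325 and the pad centre at ~335 in the wrist picture. That agrees with the 8 mm still to go. I'll lower it there.

play_rows([
  [0,0.4,0,0,0,0,-0.7],
  [0.1,0.8,0.5,0,0,0,-0.7],
  [0.1,0.8,1.2,0,0,0,-0.7],
  [0.1,0.8,1.9,0,0,0,-0.7],
  [0.1,0.8,2.4,0,0,0,-0.7],
])

```text
clock: 5.25
position: [0.6165, 0.1439, 0.1493]
tool_rot: [-3.141, 0.0, 1.7]
force: [0.3, -0.5, -1.5]
grip_width: 0.0277
finger_force: 39.9
```

play_rows([
  [0,0,0.1,0,0,0,-0.7],
  [0,0,0.2,0,0,0,-0.7],
  [0,0,0.3,0,0,0,-0.7],
  [0,0,0.4,0,0,0,-0.7],
  [0,0,0.4,0,0,0,-0.7],
])

```text
clock: 5.75
position: [0.617, 0.144, 0.1463]
tool_rot: [3.142, -0.0, 1.7]
force: [0.3, -0.3, -1.9]
grip_width: 0.0275
finger_force: 39.9
```

```bash
python3 -c "
from h import *
delta([.6186,.1432,.144],1.70)"
```

```text
t 5.75 pos [0.617  0.144  0.1463] rot [ 3.142 -0.     1.7  ] F [ 0.3 -0.3 -1.9] w 0.0275
cm [-0.1   0.15  0.23] rv [ 0. -0. -0.] q [-0.5   0.65  0.27  1.66 -0.21  0.86 -0.01]
```

play_rows([
  [0,0.1,0,0,0,0,-0.7],
  [0,0.1,0.1,0,0,0,-0.7],
  [0,0.1,0.2,0,0,0,-0.7],
  [0,0.1,0.3,0,0,0,-0.7],
  [0,0.1,0.3,0,0,0,-0.7],
])

```text
clock: 6.25
position: [0.618, 0.1441, 0.1432]
tool_rot: [-3.141, 0.0, 1.7]
force: [-0.0, 0.1, -1.5]
grip_width: 0.0276
finger_force: 40.1
```

play_rows([
  [0,0,0.05,0,0,0,-0.7],
  [0,0,0.1,0,0,0,-0.7],
  [0,0,0.15,0,0,0,-0.7],
  [0,0,0.15,0,0,0,-0.7],
  [0,0,0.15,0,0,0,-0.7],
])

```text
clock: 6.75
position: [0.6184, 0.1441, 0.143]
tool_rot: [3.14, -0.0, 1.7]
force: [-4.0, -1.0, 16.9]
grip_width: 0.0278
finger_force: 41.8
```

play_rows([
  [0,0,-0.1,0,0,0,-0.7],
  [0,0,-0.1,0,0,0,-0.3],
  [0,0,-0.1,0,0,0,0],
  [0,0,-0.1,0,0,0,0.3],
  [0,0,-0.1,0,0,0,0.6],
])

```text
clock: 7.25
position: [0.618, 0.1441, 0.1427]
tool_rot: [-3.141, 0.0, 1.7]
force: [-0.5, -0.1, 0.2]
grip_width: 0.0673
finger_force: 0.0
```

play_rows([
  [0,0,0,0,0,0,0.6],
  [0,0,-1,0,0,0,0.6],
  [0,0,-3,0,0,0,0.6],
  [0,0,-5,0,0,0,0.6],
  [0,0,-7,0,0,0,0.6],
])

```text
clock: 7.75
position: [0.6181, 0.1441, 0.2143]
tool_rot: [3.141, -0.0, 1.7]
force: [0.3, 0.4, 0.1]
grip_width: 0.0681
finger_force: 0.0
```

```bash
python3 -c "
from h import *
np.set_printoptions(precision=4,suppress=True)
p,d,c=grab('wrist','w3')
delta([.6310,.0480,.180],1.70)
a=cv2.imread('pics/w3.png')
cv2.imwrite('pics/c3.png',a[100:480])"
```

```text
t 7.8 pos [0.6194 0.1442 0.2176] rot [ 3.137 -0.001  1.699] F [0.3 0.6 4.4] w 0.0685
cm [-9.69 -0.1   3.76] rv [ 0.004 -0.001 -0.001] q [-0.52  0.57  0.3   1.6  -0.19  1.   -0.03]
```

View pics/c3.png

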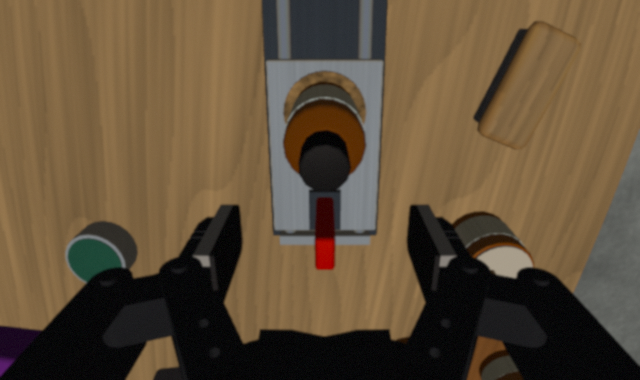

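The bottle stands on the pad: cap top at about (325,264) in the full picture, pad edges at columns 285 and 365 near row 200, and the handle top around (325,355).

```bash
python3 -c "
from h import *
np.set_printoptions(precision=4,suppress=True)
c=load('w3');d=c['d']
print('cap',at_z(c,325,265,.168),at_d(c,d,325,265))
print('pad L,R,far',[at_z(c,u,v,.038)[:2] for u,v in((284,200),(366,200),(325,171))])
for v in (310,325,340,350,360,366): print(v,at_d(c,d,325,v))
p=viewer.grab_frame('top')[0];cv2.imwrite('pics/t3.png',p[:,:,::-1])
"
```

```text
cap [0.618  0.1481 0.168 ] [0.6181 0.1477 0.1672]
pad L,R,far [array([0.5826, 0.1511]), array([0.6523, 0.1602]), array([0.6142, 0.1801])]
310 [0.6293 0.0649 0.064 ]
325 [0.6292 0.0652 0.0896]
340 [0.6294 0.0632 0.108 ]
350 [0.6305 0.0548 0.1087]
360 [0.6316 0.046  0.1091]
366 [0.6324 0.0405 0.1092]
```

```bash
python3 -c "
from h import *
np.set_printoptions(precision=4,suppress=True)
c=viewer.camera_info('wrist');o=-np.array(c['R']).T@np.array(c['t']);s=observe()
print(o,Ro.from_euler('xyz',s['tool_rot']).inv().apply(o-s['position']))
delta([.6310,.0475,.180],1.70)
"
```

```text
[0.6084 0.223  0.3578] [ 0.0796 -0.0001 -0.1415]
t 7.85 pos [0.6193 0.1442 0.2162] rot [ 3.137 -0.001  1.699] F [-0.2  0.6  1. ] w 0.0683
cm [-9.74 -0.1   3.61] rv [ 0.004 -0.001 -0.001] q [-0.52  0.57  0.29  1.6  -0.19  0.99 -0.03]
```

play_rows([
  [-3,0,0,0,0,0,0.5],
  [-6,0,0,0,0,0,0.4],
  [-9,0,0,0,0,0,0.3],
  [-9.7,0,1,0,0,0,0.3],
  [-9.7,0,3,0,0,0,0.3],
])

```text
clock: 8.35
position: [0.6313, 0.0462, 0.1836]
tool_rot: [3.139, 0.0, 1.697]
force: [-0.4, 0.7, 0.1]
grip_width: 0.0555
finger_force: 0.0
```

```bash
python3 -c "
from h import *
delta([.6310,.0475,.075],1.70)
"
```

```text
t 8.35 pos [0.6313 0.0462 0.1836] rot [3.139 0.    1.697] F [-0.4  0.7  0.1] w 0.0555
cm [ 0.13 -0.04 10.86] rv [ 0.002  0.    -0.003] q [-0.36  0.6   0.29  1.64 -0.2   0.93  0.13]
```

play_rows([
  [0,0,2.5,0,0,0,0.3],
  [0,0,5,0,0,0,0.3],
  [0,0,7.5,0,0,0,0.3],
  [0,0,9.5,0,0,0,0.3],
  [0,0,10.6,0,0,0,0.3],
], squeeze=30)

```text
clock: 8.85
position: [0.6296, 0.0483, 0.075]
tool_rot: [-3.14, -0.0, 1.7]
force: [0.1, 1.2, 0.8]
grip_width: 0.0557
finger_force: 0.0
```

play_rows([
  [0,0,0,0,0,0,0],
  [0,0,0,0,0,0,-0.4],
  [0,0,0,0,0,0,-0.8],
  [0,0,0,0,0,0,-0.8],
  [0,0,0,0,0,0,-0.8],
])

```text
clock: 9.35
position: [0.6309, 0.048, 0.078]
tool_rot: [3.14, -0.0, 1.7]
force: [-3.1, 0.4, 6.6]
grip_width: 0.0157
finger_force: 31.7
```

```bash
python3 -c "
from h import *
delta([.6310-.0141,.0465+.1091,.075],1.70)
"
```

```text
t 9.35 pos [0.6309 0.048  0.078 ] rot [ 3.14 -0.    1.7 ] F [-3.1  0.4  6.6] w 0.0157
cm [ 1.085e+01 -1.000e-02  3.000e-01] rv [ 0.001 -0.    -0.   ] q [-0.33  0.74  0.24  1.7  -0.24  0.73  0.16]
```

play_rows([
  [0.2,0,0,0,0,0,-0.8],
  [0.6,0,0,0,0,0,-0.8],
  [1.2,0,0,0,0,0,-0.8],
  [1.8,0,0,0,0,0,-0.8],
  [2.4,0,0,0,0,0,-0.8],
])

```text
clock: 9.85
position: [0.6278, 0.0715, 0.078]
tool_rot: [3.14, 0.0, 1.699]
force: [-2.9, -3.3, 6.8]
grip_width: 0.0158
finger_force: 31.8
```

play_rows([
  [0.6,0,0,0,0,0,-0.8],
  [1.2,0,0,0,0,0,-0.8],
  [1.8,0,0,0,0,0,-0.8],
  [2.4,0,0,0,0,0,-0.8],
  [3.0,0,0,0,0,0,-0.8],
])

```text
clock: 10.35
position: [0.6239, 0.1013, 0.078]
tool_rot: [3.14, 0.0, 1.699]
force: [-3.8, -2.7, 8.0]
grip_width: 0.0155
finger_force: 31.8
```

play_rows([
  [0.6,0,0,0,0,0,-0.8],
  [1.2,0,0,0,0,0,-0.8],
  [1.8,0,0,0,0,0,-0.8],
  [2.4,0,0,0,0,0,-0.8],
  [3.0,0,0,0,0,0,-0.8],
])

```text
clock: 10.85
position: [0.6201, 0.1311, 0.078]
tool_rot: [3.14, 0.0, 1.699]
force: [-3.6, -3.3, 8.0]
grip_width: 0.0156
finger_force: 31.9
```

play_rows([
  [0.5,0,0,0,0,0,-0.8],
  [0.9,0,0,0,0,0,-0.8],
  [1.2,0,0,0,0,0,-0.8],
  [1.5,0,0,0,0,0,-0.8],
  [1.7,0,0,0,0,0,-0.8],
])

```text
clock: 11.35
position: [0.6179, 0.147, 0.078]
tool_rot: [3.141, 0.001, 1.699]
force: [-2.3, -12.8, 9.0]
grip_width: 0.0154
finger_force: 31.9
```

```bash
python3 -c "
from h import *
delta([.6309-.0142,.048+.1091,.078],1.70)
"
```

```text
t 11.35 pos [0.6179 0.147  0.078 ] rot [3.141e+00 1.000e-03 1.699e+00] F [ -2.3 -12.8   9. ] w 0.0154
cm [ 1.02  0.01 -0.01] rv [ 0.001  0.001 -0.001] q [-0.49  0.74  0.25  1.69 -0.25  0.74  0.01]
```

play_rows([
  [0.1,0,0,0,0,0,-0.8],
  [0.2,0,0,0,0,0,-0.8],
  [0.2,0,0,0,0,0,-0.8],
  [0.2,0,0,0,0,0,-0.8],
  [0.2,0,0,0,0,0,-0.8],
])

```text
clock: 11.85
position: [0.6179, 0.147, 0.078]
tool_rot: [3.141, 0.003, 1.698]
force: [-2.2, -15.5, 9.6]
grip_width: 0.0154
finger_force: 32.0
```

```bash
python3 -c "
from h import *
delta([.6309-.0142,.048+.1091,.078],1.70)
grab('top','t4');grab('scene','s4')
a=cv2.imread('pics/t4.png')[150:240,100:300];b=cv2.imread('pics/s4.png')[230:390,310:560]
o=np.zeros((600,800,3),np.uint8);o[:270,:600]=cv2.resize(a,(600,270));o[275:595,:500]=cv2.resize(b,(500,320));cv2.imwrite('pics/c4.png',o)"
```

```text
t 11.85 pos [0.6179 0.147  0.078 ] rot [3.141e+00 3.000e-03 1.698e+00] F [ -2.2 -15.5   9.6] w 0.0154
cm [ 1.02  0.   -0.01] rv [ 0.001  0.003 -0.002] q [-0.5   0.74  0.26  1.69 -0.25  0.74  0.01]
```

View pics/c4.png

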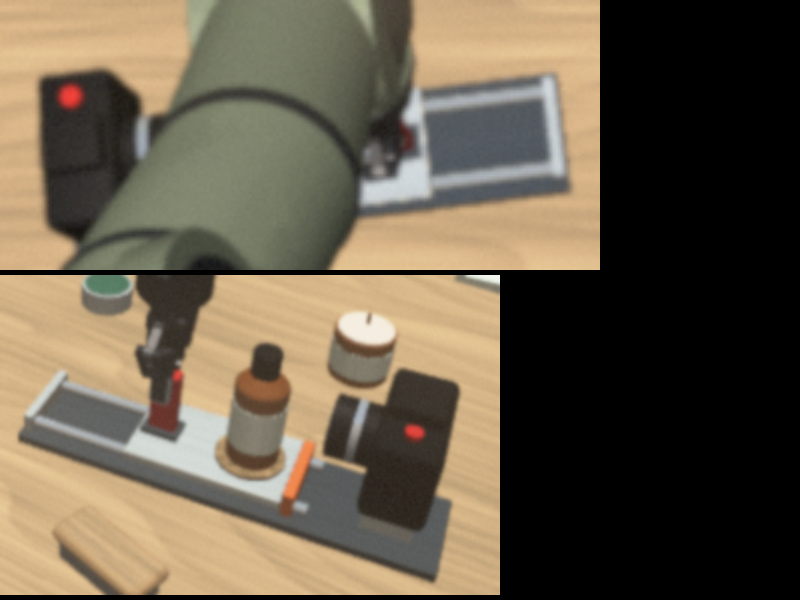

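The scene crop shows the stage front against the orange stop and the bottle upright on the pad. Pushing harder gives no more travel. I'll release the handle and rise.

play_rows([
  [-0.1,0,0,0,0,0,-0.5],
  [-0.1,0,0,0,0,0,-0.2],
  [-0.1,0,0,0,0,0,0],
  [-0.1,0,0,0,0,0,0],
  [-0.1,0,-1,0,0,0,0],
])

```text
clock: 12.45
position: [0.6167, 0.1492, 0.0861]
tool_rot: [-3.14, 0.0, 1.7]
force: [-0.4, 0.2, 0.3]
grip_width: 0.0426
finger_force: 0.0
```

play_rows([
  [0,0,-3,0,0,0,0],
  [0,0,-6,0,0,0,0],
  [0,0,-9,0,0,0,0.5],
  [0,0,-12,0,0,0,1],
  [0,0,-15,0,0,0,1],
])

```text
clock: 12.95
position: [0.6172, 0.1491, 0.239]
tool_rot: [3.141, -0.0, 1.7]
force: [-0.4, -0.6, 0.6]
grip_width: 0.0839
finger_force: 0.0
```

play_rows([
  [-4,0,0,0,0,0.14,1],
  [-8,0,0,0,0,0.28,1],
  [-12,0,0,0,0,0.42,1],
  [-16,0,0,0,0,0.56,1],
  [-20,0,0,0,0,0.7,1],
])

```text
clock: 13.45
position: [0.6431, -0.0507, 0.2378]
tool_rot: [3.141, -0.001, 0.994]
force: [-0.3, -0.7, -0.4]
grip_width: 0.0853
finger_force: 0.0
```

```bash
python3 -c "
from h import *
delta([.546,-.284,.23],-0.08)
"
```

```text
t 13.45 pos [ 0.6431 -0.0507  0.2378] rot [ 3.141e+00 -1.000e-03  9.940e-01] F [-0.3 -0.7 -0.4] w 0.0853
cm [-24.86   4.57   0.76] rv [ 0.000e+00 -1.000e-03  1.074e+00] q [-0.34  0.6   0.51  1.56 -0.32  1.07 -0.32]
```

play_rows([
  [-4.5,0.9,0,0,0,0.14,1],
  [-9,1.8,0,0,0,0.28,1],
  [-13.5,2.7,0,0,0,0.42,1],
  [-18,3.6,0,0,0,0.56,1],
  [-22,4.5,0,0,0,0.7,1],
])

```text
clock: 13.95
position: [0.5609, -0.2605, 0.2378]
tool_rot: [3.141, -0.001, 0.294]
force: [0.4, 0.4, 0.0]
grip_width: 0.0855
finger_force: 0.0
```

```bash
python3 -c "
from h import *
delta([.546,-.284,.23],-0.08)
"
```

```text
t 13.95 pos [ 0.5609 -0.2605  0.2378] rot [ 3.141e+00 -1.000e-03  2.940e-01] F [0.4 0.4 0. ] w 0.0855
cm [-2.11  1.81  0.78] rv [ 0.    -0.001  0.374] q [-0.11  0.6   0.7   1.64 -0.43  1.06 -0.56]
```

play_rows([
  [-1,1,0,0,0,0.14,1],
  [-2.1,1.8,0,0,0,0.28,1],
  [-2.1,1.8,0,0,0,0.37,1],
  [-2.1,1.8,0,0,0,0.37,1],
  [-2.1,1.8,0,0,0,0.37,1],
])

```text
clock: 14.45
position: [0.5476, -0.2816, 0.2371]
tool_rot: [-3.141, -0.0, -0.067]
force: [0.3, -0.1, -0.3]
grip_width: 0.0856
finger_force: 0.0
```

```bash
python3 -c "
from h import *
grab('wrist','w5')
delta([.546,-.284,.23],-0.08)
"
```

```text
t 14.5 pos [ 0.5476 -0.2816  0.2371] rot [-3.141 -0.    -0.067] F [0.3 0.4 0.6] w 0.0853
cm [-0.14  0.25  0.71] rv [-0.    -0.     0.013] q [-0.13  0.63  0.8   1.65 -0.5   1.08 -0.82]
```

View pics/w5.png

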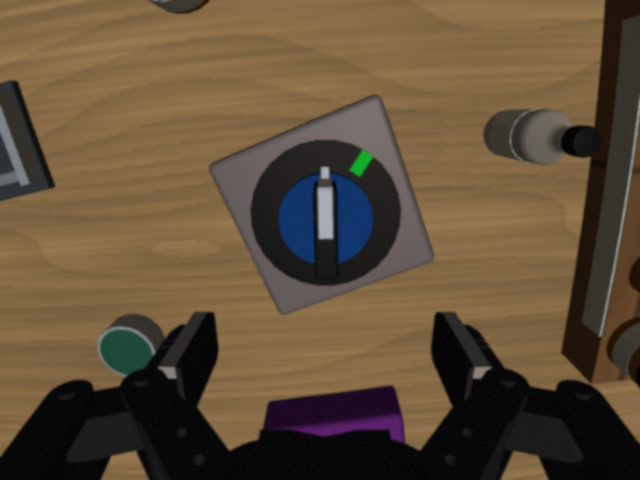

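Wrist view: pointer tip at (325,171), bar top from (325,187) to (325,277), green mark's inner end at (356,175), outer end at (368,154).

```bash
python3 -c "
from h import *
np.set_printoptions(precision=4,suppress=True)
c=load('w5')
f=lambda u,v,z:at_z(c,u,v,z)[:2]
tip=f(325,168,.073);gi=f(356.5,175.5,.061);go=f(368,154,.061)
ring=[f(250,212,.061),f(400,212,.061),f(325,140,.061),f(326,285,.061)]
ctr=np.array([(ring[2]+ring[3])[0]/2,(ring[0]+ring[1])[1]/2])
bar=f(325,187,.117),f(326,277,.117)
print(tip,gi,go,ctr,ring,bar)
a=lambda p:np.arctan2(*(p-ctr)[::-1])
print(a(tip),a(gi),a(go),np.hypot(*(tip-ctr)),np.hypot(*(gi-ctr)),np.arctan2(*(go-gi)[::-1]),np.arctan2(*(bar[0]-bar[1])[::-1]),a((gi+go)/2))
"
```

```text
[ 0.5887 -0.2857] [ 0.5792 -0.3117] [ 0.5964 -0.3219] [ 0.5452 -0.2832] [array([ 0.5537, -0.2183]), array([ 0.5453, -0.3481]), array([ 0.6099, -0.2871]), array([ 0.4804, -0.2797])] (array([ 0.5812, -0.2852]), array([ 0.513 , -0.2816]))
-0.058217498934788905 -0.696135000390423 -0.6466562202855339 0.04360166466091824 0.04436039280422363 -0.5368108744682537 -0.05368861339045261 -0.6668736873060941
```

play_rows([
  [-0.1,0.2,4,0,0,0,0.4],
  [-0.1,0.2,8,0,0,0,0.2],
  [-0.1,0.2,11,0,0,0,0.2],
  [-0.1,0.2,14,0,0,0,0.2],
  [-0.1,0.2,15.7,0,0,0,0.2],
], squeeze=30)

```text
clock: 15.0
position: [0.5458, -0.2832, 0.0778]
tool_rot: [-3.141, 0.002, -0.068]
force: [0.9, -1.3, -0.7]
grip_width: 0.0511
finger_force: 0.0
```

play_rows([
  [0,0,0,0,0,0,0.2],
  [0,0,0,0,0,0,-0.2],
  [0,0,0,0,0,0,-0.6],
  [0,0,0,0,0,0,-0.8],
  [0,0,0,0,0,0,-0.8],
])

```text
clock: 15.5
position: [0.5473, -0.2826, 0.0815]
tool_rot: [-3.14, -0.002, -0.069]
force: [-2.1, 11.0, 12.6]
grip_width: 0.0178
finger_force: 33.1
```

```bash
python3 -c "
from h import *
delta([.546,-.2833,.08],-0.65);print(observe()['moment'])
"
```

```text
t 15.5 pos [ 0.5473 -0.2826  0.0815] rot [-3.14e+00 -2.00e-03 -6.90e-02] F [-2.1 11.  12.6] w 0.0178
cm [-0.12  0.08  0.15] rv [-0.003 -0.001  0.581] q [-0.03  0.81  0.65  1.76 -0.66  0.8  -0.7 ]
[ 2.01578532  0.36275011 -0.05598359]
```

play_rows([
  [0,-0.1,-0.1,0,0,0,-0.8],
  [0,-0.1,-0.1,0,0,0.1,-0.8],
  [0,-0.1,-0.1,0,0,0.2,-0.8],
  [0,-0.1,-0.1,0,0,0.3,-0.8],
  [0,-0.1,-0.1,0,0,0.4,-0.8],
])

```text
clock: 16.0
position: [0.5469, -0.2835, 0.0816]
tool_rot: [3.141, -0.002, -0.474]
force: [3.0, -3.9, -8.4]
grip_width: 0.0176
finger_force: 32.8
```

play_rows([
  [0,0,0,0,0,0.08,-0.8],
  [0,0,0,0,0,0.14,-0.8],
  [0,0,0,0,0,0.18,-0.8],
  [0,0,0,0,0,0.18,-0.8],
  [0,0,0,0,0,0.18,-0.8],
])

```text
clock: 16.5
position: [0.5467, -0.2838, 0.0816]
tool_rot: [3.141, -0.002, -0.65]
force: [2.8, -5.2, -8.4]
grip_width: 0.018
finger_force: 33.0
```

```bash
python3 -c "
from h import *
delta([.546,-.2833,.08],-0.65);print(observe()['moment'])
"
```

```text
t 16.5 pos [ 0.5467 -0.2838  0.0816] rot [ 3.141e+00 -2.000e-03 -6.500e-01] F [ 2.8 -5.2 -8.4] w 0.018
cm [-0.08 -0.    0.16] rv [ 0.001 -0.002 -0.   ] q [-0.11  0.87  0.79  1.77 -0.8   0.86 -1.16]
[-1.06901085 -0.45573299 -0.03598795]
```

Now release, rise and check.

play_rows([
  [0,0,0,0,0,0,-0.5],
  [0,0,0,0,0,0,0],
  [0,0,0,0,0,0,0.2],
  [0,0,0,0,0,0,0.2],
  [0,0,-1,0,0,0,0.2],
])

```text
clock: 17.0
position: [0.5458, -0.2826, 0.0904]
tool_rot: [3.141, 0.002, -0.65]
force: [-0.8, 0.3, -0.0]
grip_width: 0.0515
finger_force: 0.0
```

play_rows([
  [0,0,-3,0,0,0,0.2],
  [0,0,-6,0,0,0,0.2],
  [0,0,-9,0,0,0,0.2],
  [0,0,-11,0,0,0,0.2],
  [0,0,-11,0,0,0,0.2],
])

```text
clock: 17.5
position: [0.547, -0.2838, 0.2041]
tool_rot: [-3.141, -0.004, -0.65]
force: [-0.8, 0.1, -0.5]
grip_width: 0.0515
finger_force: 0.0
```

```bash
python3 -c "
from h import *
delta([.546,-.2833,.08],-0.65)
grab('wrist','w6');grab('top','t6');a=cv2.imread('pics/w6.png');b=cv2.imread('pics/t6.png')
o=np.zeros((600,800,3),np.uint8);o[:360,:400]=cv2.resize(a[110:290,220:420],(400,360),interpolation=cv2.INTER_CUBIC)
o[:360,410:770]=cv2.resize(b[175:265,355:445],(360,360));o[365:600,:522]=cv2.resize(b[150:240,100:300],(522,235));cv2.imwrite('pics/c6.png',o)"
```

```text
t 17.5 pos [ 0.547  -0.2838  0.2041] rot [-3.141 -0.004 -0.65 ] F [-0.8  0.1 -0.5] w 0.0515
cm [-0.15  0.03 12.41] rv [-0.001 -0.004 -0.   ] q [-0.19  0.73  0.93  1.69 -0.66  1.06 -1.26]
```

View pics/c6.png

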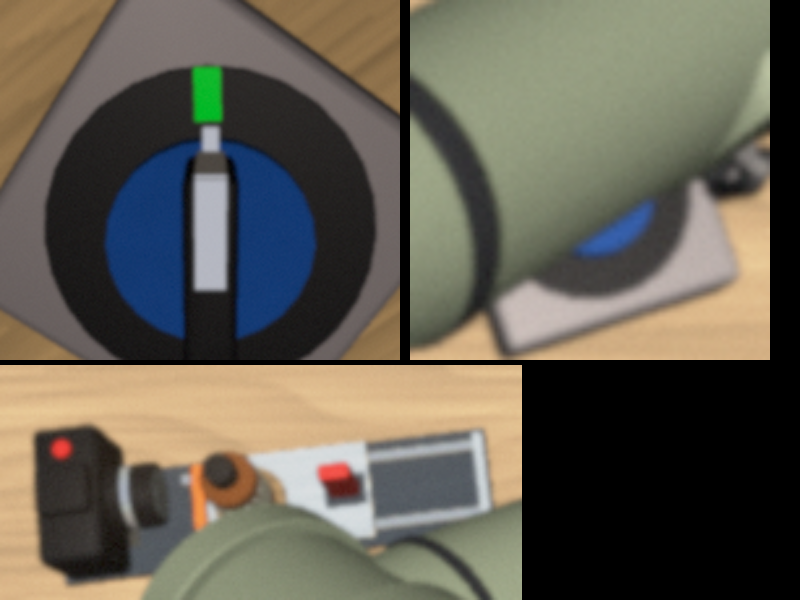

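The pointer tip (210,127 in the crop) meets the green mark's inner end (208,122), about 0.02 rad off. The stage is still home with the bottle upright, and the arm is clear.

```bash
python3 -c "
from workcell import bot
print(bot.job_done())"
```

```text
the job is handed in; nothing more can be done
None
```

I handed the job in at about 17.5 s: the bottle stands upright mid-pad, the stage is hard against its orange stop, and the pointer is within about 0.02 rad of the green mark. The pointer needed only about 0.58 rad clockwise, in one grip, because all three cameras put the mark there and not 2.8–4.3 rad away as the text says.

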